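Stow the T-track stop in its lidded box

TASK

Slide the wooden stop along its T-track and out at the track's open end, lift it away and set it inside the empty, open-topped wooden box. Then put the box's flat lid on and press it down gently until it sits level and fully home all round. Leave the other pantry things where they are.

Things in the scene. Friction and masses are not known exactly. Their poses are not given: they have to be found in the camera images.
- track: Fixed birch batten (180 long in x, 50 wide) with an aluminium T-track on it, 32 wide, top at 22. Origin: centre of the underside. +x points along the track to its open end; a 28 mm high grey cap shuts the -x end. Channel floor at z = 10, inside 24 wide and 8 high, under two 4 mm lips that leave a 12 mm slot.
- track_open_end (a point): Middle of the channel's floor at the open end (track x = 90, z = 10); axes as the track's.
- stop_mid (a point): The loose 90 g stop at half its height of 62; x along the track. Steel foot 30 (x) by 20 by 5 thick, captive under the lips, standing on the channel's floor (2 mm play sideways, 3 up); 8 mm wide neck through the slot; on it the wooden block to grip, 30 (x) by 24 (y), from 14 to 62 above the foot's underside. The foot is free once this point is over 15 past the open end.
- box: Fixed empty open-topped wooden box, 150 (x) by 130 (y) by 84 high, walls and floor 8 thick, inside 134 by 114. Origin: centre of the underside, z up.
- lid_bar (a point): Centre of the grip bar of the box's loose flat 160 g lid, 29 above the lid's underside; bar 70 (x) by 18 (y) by 28 high. Board 150 (x) by 130 (y) by 10; under it a panel 126 by 106 by 5 that enters the box's mouth with 4 mm play each side. Fully home, the board rests on the rim and this point is 108 above the box's underside. Either way round fits.
- strainer: Bystander: loose steel strainer bowl, 160 across, 60 high, with a handle. Origin under the bowl's centre.
- funnel: Bystander: loose green silicone funnel standing wide end down, 100 across, 95 high. Origin under its centre.
- jar: Bystander: loose empty glass jar with its screw-top lid on, 76 across, 111 high. Origin under its centre.
- coaster: Bystander: loose round cork coaster, 90 across, 8 thick. Origin under its centre.
- spoon: Bystander: loose wooden spoon lying on the table.

How it is judged:
By the outcome, as a careful person would: the job done as asked, in the order asked, and still so for the second after the job is handed in, with the robot touching nothing.
It also fails if it takes over 64 s, if anything falls off the work surface, if the arm or the gripper's body presses on something with over 40 N, if the wrist force passes 120 N, or if a joint passes its speed limit or range.

ROBOT

A 6-joint arm with a two-finger parallel gripper is mounted at the origin on the work surface. World frame = base frame: x ahead of the robot, y to its left, z up, the work surface at z = 0. Lengths are in mm, angles in degrees, forces in N, time in s.
With the tool pointing down it reaches from about 250 to 850 mm from the base axis. Payload 12.5 kg.
Tool frame: the origin (TCP) lies between the finger pads; the fingertips stand 8 mm ahead of it and the grasp point (between the pads) lies 11 mm behind it; z points along the fingers, y is the line along which they close (so a half turn about z gives the same grasp; the last joint's range is limited). The gripper opens to 93 mm and grips with 3 to 60 N. Pads are 15 mm wide; open, the fingers measure 128 mm over their backs; the gripper's body (75 mm by 188 mm) begins 65 mm behind the grasp point.
Start: joints at [-71.711, 20.094, 94.641, -0, 65.266, -4.847], TCP at [216.121, -505.743, 226.633] pointing down, gripper open.
Joint ranges: [-157.81, 157.81], [-45, 120.19], [0.68, 151.7], [-89.99, 269.99], [4.06, 180], [-164.3, 164.3]. Speed limits (degrees/s): [127.2, 127.2, 159.86, 180, 180, 180].

INTERFACE

Orientations are given as [roll, pitch, yaw] about the fixed x, y, z axes, in that order (R = Rz(yaw) Ry(pitch) Rx(roll)).
In Python, from station import * gives the robot as it stands. The module is installed in compiled form; this text tells all that it offers. Calls block until the motion is done:
- reach(position, orientation): joint-space move of the TCP to a pose.
- move_l(position, max_speed=150, ori=None): straight line of the TCP; ori=None keeps the orientation; max_speed is the mean speed in mm/s.
- goto_joints(angles): joint-space move.
- gripper_open() and gripper_close(): open the fingers fully, or close them until they stop; the grip force is fixed at half the most.
- dwell(seconds).
- inverse_kinematics(position, orientation): joint angles nearest the present ones, or None.
- sense(): the state.
- camera(name): name is "scene" or "side" or "wrist"; returns a dict with "img" (400x640x3 uint8, red, green, blue), "depth" (400x640 float32, mm along the optical axis (not along the pixel's ray), 0 where there is no reading), "fx", "fy", "cx", "cy" (pixels), "xyz" and "orientation" of the camera in the world; the wrist camera has in their place "mount" (4x4, takes a point from camera to tool coordinates, whose origin is the TCP and whose axes are the flange's). Camera axes: x right, y up, looking along -z (the intrinsics and any distortion apply to the point x, -y, -z); pixel columns grow to the right and rows downward; lengths in mm; the calibration is good to about 2 mm. A picture is of the moment at which its call begins: read the wrist's pose just before it.
A pose or a line that the arm cannot do raises PlanningError and nothing moves.
- close_job(): hands the job in; it is judged then, once.
The state is a dict: "time": time; "joint_positions": joint angles; "qvel": joint speeds; "joint_torque": joint torques, N m; "ee_pos": TCP position; "tool_rot": TCP orientation; "ft_force": force on the tool from outside, world axes, zero at the start; "ft_torque": the same for the moment, N m; "finger_gap": finger opening in mm; "grasp_force": force on a finger pad.
Only numpy, scipy, OpenCV 4.12 (cv2) and the standard library are available. Lean on these libraries where they do the work, as an engineer would, in place of code of your own. Each camera call takes 0.05 s, during which the arm holds its last target. There are 200 camera calls.

## Working session

There is one attempt and no reset: what is moved stays moved. The work goes in short steps, each a Python script; the robot and the scene stay as the last script left them, time stands still between calls to the robot, and variables do not carry over. Pictures are saved under pics/ and viewed, at most 10 in all, crops included, and the job is handed in when it is done.

```bash
mkdir -p pics; cat > h.py <<'E'
from station import *
import numpy as np, cv2
from scipy.spatial.transform import Rotation as Rn
def cloud(c, T=None):
    """world point per pixel (pinhole), nan where no depth"""
    d=c["depth"].astype(float); v,u=np.mgrid[0:400,0:640]
    p=np.stack([(u-c["cx"])/c["fx"]*d,-(v-c["cy"])/c["fy"]*d,-d],-1)
    p[d<=0]=np.nan
    if T is None:
        R=Rn.from_euler("xyz",c["orientation"],degrees=True).as_matrix(); t=np.array(c["xyz"])
    else: R,t=T[:3,:3],T[:3,3]
    return p@R.T+t
def wrist():
    s=sense(); c=camera("wrist")
    T=np.eye(4); T[:3,:3]=Rn.from_euler("xyz",s["tool_rot"],degrees=True).as_matrix(); T[:3,3]=s["ee_pos"]
    return c,cloud(c,T@np.array(c["mount"]))
def save(n,im): cv2.imwrite(f"pics/{n}.png",im[...,::-1])
E
python3 - <<'E'
from h import *
s=sense(); print(s)
for n in("scene","side"):
    c=camera(n); save(n,c["img"]); np.savez(n,P=cloud(c),img=c["img"]); print({k:v for k,v in c.items() if k not in("img","depth")}, (c["depth"]>0).mean())
c,P=wrist(); save("wrist0",c["img"]); print({k:v for k,v in c.items() if k not in("img","depth")})
E
```

```text
{'time': 0.0, 'joint_positions': array([-7.17110389e+01,  2.01246616e+01,  9.46776849e+01,  1.08334706e-03,
        6.52645233e+01, -4.84560764e+00]), 'qvel': array([ 0.00397962, -0.05419482,  0.04911691, -0.08739456,  0.00623369,
       -0.05469279]), 'joint_torque': array([ 2.36811984e-04, -4.97317171e+01, -2.85253626e+01,  6.99186581e-02,
        2.55395751e-02, -1.22784036e-04]), 'ee_pos': array([ 216.02645194, -505.43224036,  226.09344729]), 'tool_rot': array([-1.79933452e+02, -6.62845792e-03,  2.31341110e+01]), 'ft_force': array([0.60403855, 0.0648202 , 0.46102241]), 'ft_torque': array([-0.00679569, -0.01944498, -0.00018308]), 'grasp_force': 0.0, 'finger_gap': 93.30001787771708}
{'fx': 491.02114644747587, 'fy': 491.02114644747587, 'cx': 318.13409810423116, 'cy': 196.01725823347613, 'xyz': array([1528.54535095, -585.86257289, 1001.87857815]), 'orientation': array([50.03875436,  0.67115973, 53.1160445 ])} 0.99604296875
{'fx': 464.88003704953064, 'fy': 464.88003704953064, 'cx': 320.66446595958723, 'cy': 195.9710724970892, 'xyz': array([139.8707051 , 977.90252874, 787.90292523]), 'orientation': array([  54.11543658,   -1.25570629, -150.10321583])} 0.99576953125
{'fx': 337.8199259604501, 'fy': 337.8199259604501, 'cx': 317.1752495306616, 'cy': 199.37891292820296, 'mount': array([[ 1.77029368e-03,  9.54654544e-01,  2.97710543e-01,
         8.30517976e+01],
       [ 9.99998409e-01, -1.62525545e-03, -7.34718228e-04,
        -7.43340550e-01],
       [-2.17546413e-04,  2.97711370e-01, -9.54655903e-01,
        -1.56735355e+02],
       [ 0.00000000e+00,  0.00000000e+00,  0.00000000e+00,
         1.00000000e+00]])}
```

View pics/scene.png

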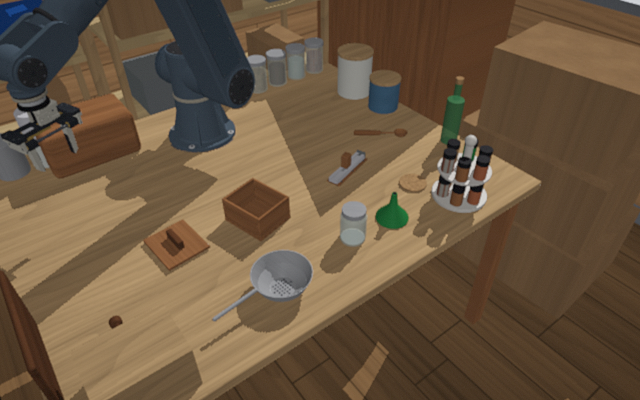

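View pics/side.png

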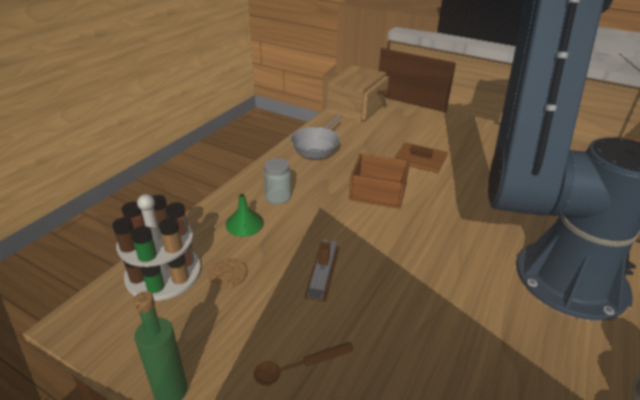

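The scene view shows the lid at about (177,243), the box at (257,208), the track at (348,167) with the stop on it at (347,158), and the bystanders beyond. The side view shows the track at (321,268). Next I'll get coarse positions from depth.

```bash
python3 - <<'E'
import numpy as np
d=np.load("scene.npz"); P=d["P"]
for n,(u,v) in dict(lidbar=(174,236),lidL=(144,245),lidR=(209,241),lidF=(177,267),lidB=(175,223),boxL=(224,203),boxR=(289,207),boxF=(258,231),boxB=(257,183),stop=(347,155),trA=(334,177),trB=(364,156),jar=(353,208),funnel=(393,195),strain=(282,280),coaster=(413,184),spoon=(400,132)).items(): print(n,P[v,u].round(0))
s=np.load("side.npz")["P"]
for n,(u,v) in dict(stop=(324,248),trNear=(316,293),trFar=(331,243),box=(379,160),lid=(420,155)).items(): print("side",n,s[v,u].round(0))
# objects by height in window
for n,x0,x1,y0,y1 in(("trk",300,600,0,400),):
    m=(P[...,2]>15)&(P[...,2]<90)&(P[...,0]>300)&(P[...,0]<650)
    v,u=np.nonzero(m); 
E
python3 - <<'E'
import cv2
a=cv2.imread('pics/scene.png')[130:270,130:420];b=cv2.imread('pics/side.png')[140:310,250:450]
a=cv2.resize(a,None,fx=1.9,fy=1.9,interpolation=3);b=cv2.resize(b,None,fx=1.9,fy=1.9,interpolation=3)
import numpy as np
o=np.zeros((600,560,3),'uint8');o[:a.shape[0],:a.shape[1]]=a;o[270:270+b.shape[0],:b.shape[1]]=b
cv2.imwrite('pics/crop.png',o)
E
```

```text
lidbar [ 498. -329.   41.]
lidL [ 435. -402.    0.]
lidR [ 533. -246.   -1.]
lidF [ 569. -362.   -2.]
lidB [ 402. -292.   -2.]
boxL [ 490. -163.   70.]
boxR [596.  -8.  44.]
boxF [ 620. -131.   37.]
boxB [479. -43.  79.]
stop [523. 273.  70.]
trA [529. 215.  10.]
trB [497. 373.   9.]
jar [771.  89. 111.]
funnel [781. 232.  91.]
strain [ 784. -161.    2.]
coaster [710. 399.   5.]
spoon [461. 582.   6.]
side stop [513. 281.  70.]
side trNear [482. 370.  22.]
side trFar [532. 211.  23.]
side box [ 563. -135.   73.]
side lid [ 493. -317.   20.]
```

View pics/crop.png

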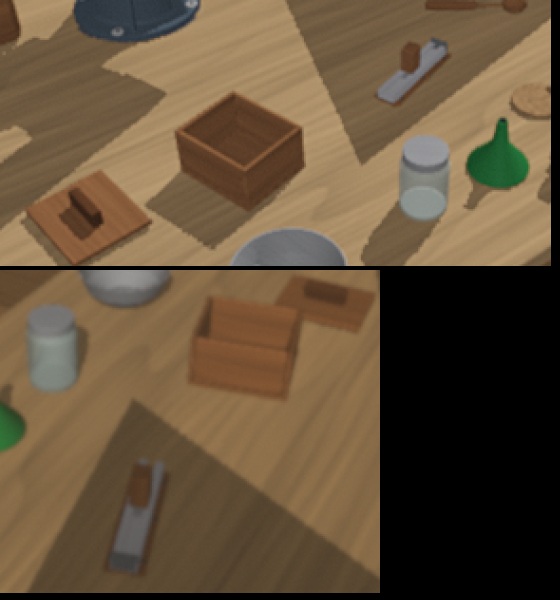

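The crop shows the light cap at the far (+y) end of the track, so the open end faces the box (−y). Next I'll fly over both areas with the wrist camera and measure precisely.

```bash
cat >> h.py <<'E'
def rect(P,z0,z1,c,r):
    """min-area rectangle of largest blob of points with z0<z<z1 within r of c -> centre, long side, short side, angle of long side (deg)"""
    m=(P[...,2]>z0)&(P[...,2]<z1)&(np.hypot(P[...,0]-c[0],P[...,1]-c[1])<r)
    n,l,s,_=cv2.connectedComponentsWithStats(m.astype(np.uint8))
    if n<2: return None
    k=l==1+np.argmax(s[1:,4]); q=P[k]
    (x,y),(w,h),_=R=cv2.minAreaRect(q[:,:2].astype(np.float32))
    b=cv2.boxPoints(R); e=[b[1]-b[0],b[2]-b[1]]; e=max(e,key=np.linalg.norm)
    return [round(float(t),1) for t in (x,y,max(w,h),min(w,h),np.degrees(np.arctan2(e[1],e[0]))%180,np.median(q[:,2]),len(q))]
E
python3 - <<'E'
from h import *
reach([560,-210,240],[180,0,14]); c,P=wrist(); save("w1",c["img"]); np.savez("w1",P=P,img=c["img"])
print("rim",rect(P,76,92,(548,-85),140)); print("board",rect(P,8,20,(495,-325),130)); print("bar",rect(P,34,50,(498,-327),80))
reach([570,285,240],[180,0,14]); c,P=wrist(); save("w2",c["img"]); np.savez("w2",P=P,img=c["img"])
print("stop",rect(P,55,85,(517,277),60)); print("track",rect(P,16,26,(512,292),130)); print("cap",rect(P,25.5,34,(492,370),40))
print("batten",rect(P,5,30,(512,292),130),"table",np.nanmedian(P[...,2]));print(sense()["time"])
E
python3 -c "
import cv2,numpy as np
cv2.imwrite('pics/w12.png',np.vstack([cv2.resize(cv2.imread(f'pics/w{i}.png'),(480,300)) for i in(1,2)]))"
```

```text
rim [535.8, -84.5, 149.8, 130.0, 14.6, 82.0, 4994.0]
board [494.6, -327.7, 150.5, 130.0, 5.3, 13.7, 8941.0]
bar [494.8, -327.4, 70.1, 17.8, 5.4, 41.3, 771.0]
stop [517.5, 274.2, 29.9, 23.9, 108.6, 70.2, 718.0]
track [513.5, 284.2, 179.2, 32.7, 108.7, 20.6, 1898.0]
cap [486.2, 365.8, 30.9, 8.2, 18.9, 26.6, 156.0]
batten [513.5, 284.5, 180.1, 49.6, 109.2, 19.8, 4199.0] table -0.7246876751398759
3.7167
```

View pics/w12.png

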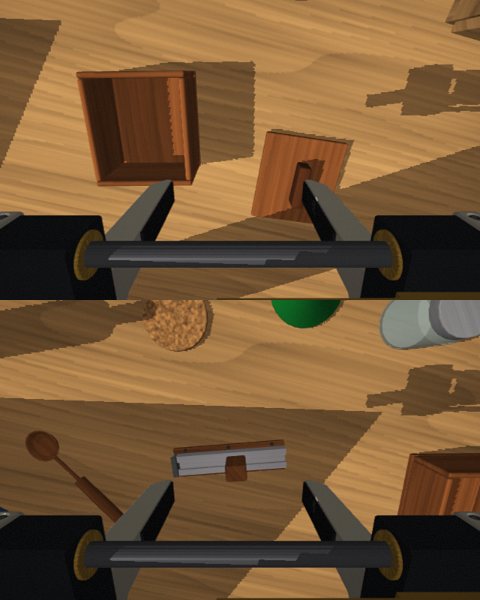

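The wrist views show the box, the lid, and the stop on the track with its cap at the +y end. All fitted rectangles match the stated sizes. Now I'll grip the stop along the track and slide it out.

```bash
python3 - <<'E'
from h import *
d=np.array([np.cos(np.radians(-71.3)),np.sin(np.radians(-71.3))]); s0=np.array([517.5,274.2])
def st(t):
    s=sense(); print(t,s["time"].__round__(2),"pos",s["ee_pos"].round(1),"F",s["ft_force"].round(1),"gap",round(s["finger_gap"],1),"grip",round(s["grasp_force"],1))
o=[180,0,18.7]
reach([*s0,110],o); move_l([*s0,43],120); st("down")
gripper_close(); st("grip")
p=np.array(sense()["ee_pos"])[:2]
for L in(20,70,114):
    move_l([*(s0+d*L),43.5],70); st(L)
    if np.linalg.norm(sense()["ft_force"])>35: break
else:
    move_l([*(s0+d*114),140],120); st("up")
    c=camera("side"); save("s2",c["img"][140:310,250:450])
E
```

```text
down 5.04 pos [518.2 274.5  43.8] F [0.2 0.1 0.7] gap 92.9 grip 0.0
grip 6.04 pos [517.5 274.2  43. ] F [-0.   0.5  0.4] gap 29.6 grip 30.0
20 6.47 pos [524.1 254.7  43.5] F [-0.8  0.  -0.2] gap 29.6 grip 30.0
70 7.34 pos [539.9 208.   43.5] F [0.3 0.  0.7] gap 30.1 grip 30.0
114 8.12 pos [554.  166.2  43.5] F [ 0.1 -0.3 -1.7] gap 29.8 grip 30.0
up 9.07 pos [553.6 166.1 139.3] F [-0.8  0.1 -0.9] gap 30.1 grip 30.0
```

```bash
python3 - <<'E'
from h import *
def st(t):
    s=sense(); print(t,s["time"].__round__(2),"pos",s["ee_pos"].round(1),"F",s["ft_force"].round(1),"gap",round(s["finger_gap"],1),"grip",round(s["grasp_force"],1))
b=[535.8,-84.5]
reach([*b,150],[180,0,64.6]); st("over")
move_l([*b,60],100); move_l([*b,42.3],40); st("low")
gripper_open(); st("open")
move_l([*b,180],150)
reach([560,-210,240],[180,0,14]); c,P=wrist(); save("w3",c["img"])
print("in box",rect(P,30,76,b,50)); print("rim",rect(P,76,92,b,140)); print("bar",rect(P,34,50,(495,-327),80)); st("look")
E
```

```text
over 10.28 pos [535.8 -84.  149.8] F [-0.6 -0.4 -1.2] gap 29.6 grip 30.0
low 11.92 pos [535.8 -84.5  42.2] F [-0.2  0.5 -0.5] gap 29.6 grip 30.0
open 13.03 pos [535.8 -84.5  42.3] F [-0.3 -0.4 -0.5] gap 92.8 grip 0.0
in box [535.5, -85.0, 30.5, 24.2, 154.5, 67.8, 1056.0]
rim [536.1, -84.3, 149.2, 130.7, 14.4, 82.0, 5059.0]
bar [495.2, -327.5, 70.0, 18.5, 4.7, 41.2, 727.0]
look 14.84 pos [ 559.5 -208.9  238.8] F [ 0.4 -1.   0.2] gap 93.2 grip 0.0
```

View pics/w3.png

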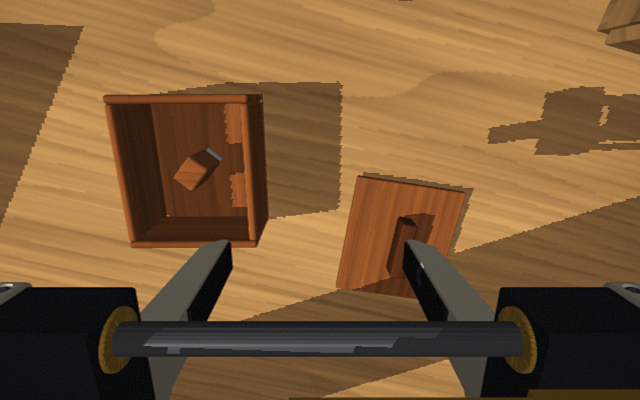

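The stop stands upright in the box at pixel (200,170), and the lid hasn't moved. Now the lid.

```bash
python3 - <<'E'
from h import *
def st(t):
    s=sense(); print(t,s["time"].__round__(2),"pos",s["ee_pos"].round(1),"rot",s["tool_rot"].round(1),"F",s["ft_force"].round(1),"T",s["ft_torque"].round(2),"gap",round(s["finger_gap"],1))
    return s
l=[495.0,-327.5]; b=[535.9,-84.4]
reach([*l,90],[180,0,5.2]); move_l([*l,26],90); dwell(.2); st("down")
gripper_close(); st("grip")
move_l([*l,150],120); st("lift")
reach([*b,150],[180,0,14.5]); move_l([*b,114],80); dwell(.3); f0=st("over")["ft_force"][2]
z=114
while z>103.5:
    z-=1; move_l([*b,z],15); dwell(.1); s=st(z)
    if s["ft_force"][2]-f0>6: break
E
```

```text
down 16.73 pos [ 495.2 -327.7   26.5] rot [180.   -0.    5.2] F [ 0.3  0.3 -0.1] T [0.02 0.06 0.02] gap 93.2
grip 17.88 pos [ 495.  -327.5   26. ] rot [180.   -0.    5.2] F [-0.1 -0.4 -0. ] T [0.03 0.02 0.02] gap 17.6
lift 19.06 pos [ 494.6 -327.3  149.2] rot [-1.799e+02  1.000e-01  5.200e+00] F [ 0.6 -0.2 -0.9] T [ 0.01  0.04 -0.03] gap 18.3
over 20.93 pos [536.1 -84.4 114.3] rot [180.   -0.   14.5] F [-0.6 -0.2 -1.2] T [-0.   -0.02 -0.01] gap 17.8
113 21.28 pos [535.9 -84.4 113. ] rot [180.    0.   14.5] F [-0.   0.5 -0.9] T [ 0.03 -0.05 -0.02] gap 17.7
112 21.63 pos [535.9 -84.4 112. ] rot [-180.     0.    14.5] F [-0.  -0.6 -0.7] T [-0.02 -0.05 -0.04] gap 18.0
111 21.98 pos [535.9 -84.4 111. ] rot [-180.     0.    14.5] F [ 0.   1.  -2.4] T [-0.01  0.02  0.01] gap 17.9
110 22.33 pos [535.9 -84.4 110. ] rot [180.    0.   14.5] F [ 1.   0.  -2.2] T [ 0.    0.03 -0.03] gap 17.7
109 22.68 pos [535.9 -84.4 109. ] rot [-180.     0.    14.5] F [ 0.5  0.7 -1.4] T [-0.02 -0.01  0.02] gap 17.7
108 23.03 pos [535.9 -84.4 108. ] rot [-180.     0.    14.5] F [-0.1  0.4 -1.6] T [-0.03  0.04  0.02] gap 18.0
107 23.38 pos [535.9 -84.4 107. ] rot [180.   -0.   14.5] F [-0.   0.1 -1. ] T [-0.    0.03 -0.  ] gap 17.4
106 23.73 pos [535.9 -84.4 106. ] rot [-180.     0.    14.5] F [-0.6 -0.1 -0.8] T [ 0.05  0.03 -0.01] gap 17.6
105 24.08 pos [535.9 -84.4 105. ] rot [180.    0.   14.5] F [-0.4  0.8 -1.7] T [-0.01 -0.02 -0.02] gap 17.4
104 24.43 pos [535.9 -84.4 105. ] rot [180.   -0.   14.5] F [-5.   1.9 11.6] T [ 0.2   0.92 -0.01] gap 17.7
```

The lid contacted at exactly the home height and took about 13 N. I'll release, press lightly on the bar top with closed fingers, then check it's level.

```bash
python3 - <<'E'
from h import *
b=[535.9,-84.4]
gripper_open(); move_l([*b,150],80); gripper_close(); dwell(.2); f0=sense()["ft_force"][2]
z=134; move_l([*b,z],60); dwell(.2)
while z>127:
    z-=1; move_l([*b,z],15); dwell(.1); s=sense(); f=s["ft_force"][2]-f0
    if f>6: break
print("press",z,s["ee_pos"].round(1),f)
move_l([*b,200],120); gripper_open(); reach([590,-84,260],[180,0,14]); dwell(.3)
c,P=wrist(); save("w4",c["img"])
print("board",rect(P,86,100,b,130),"bar",rect(P,112,130,b,60))
m=(abs(P[...,2]-93)<7)&(np.hypot(P[...,0]-b[0],P[...,1]-b[1])<100); q=P[m]
A=np.c_[q[:,:2]-b,np.ones(len(q))]; k=np.linalg.lstsq(A,q[:,2],rcond=None)[0]
print("tilt deg",np.degrees(k[:2]).round(2),"z",k[2].round(1)); print(sense()["time"])
c=camera("scene"); im=c["img"]; save("s4",im)
E
python3 -c "
import cv2,numpy as np
cv2.imwrite('pics/end.png',np.vstack([cv2.resize(cv2.imread(f'pics/{i}.png'),(480,300)) for i in('w4','s4')]))"
```

```text
press 129 [536.1 -84.4 130.2] 17.21235707659072
board [535.1, -84.5, 150.7, 130.3, 14.6, 92.7, 15570.0] bar [535.5, -84.4, 70.3, 18.0, 14.8, 120.4, 1283.0]
tilt deg [-0.05 -0.03] z 92.7
33.4167
```

View pics/end.png

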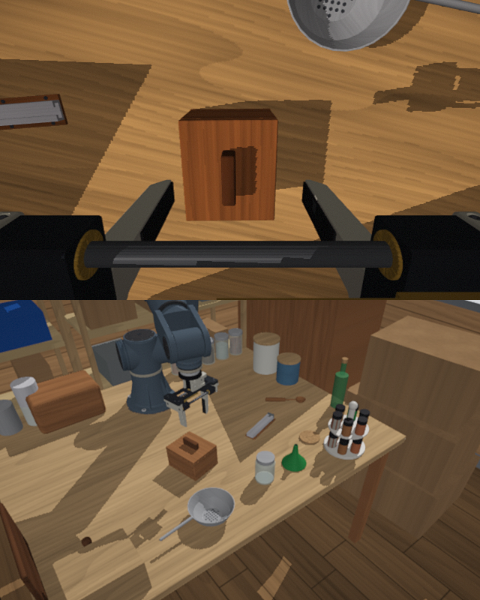

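The lid sits flush on the box at pixel (228,165) in the wrist view. The fit gives a tilt of 0.05°, with the board top at z ≈ 93–94 mm. The bystanders are in place and the robot is clear.

```bash
python3 -c "
from station import *
print(close_job())"
```

```text
the job is handed in; nothing more can be done
None
```

The job is handed in at about 33 s: the stop is out of its track and standing inside the box, and the lid is on, level and fully home; the other pantry things look undisturbed.

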